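Shut and lock the filter hatch of a lab air cleaner

ROBOT

A 7-joint arm with a two-finger parallel gripper is mounted at the origin on the work surface. World frame = base frame: x ahead of the robot, y to its left, z up, the work surface at z = 0. Lengths are in m, angles in rad, forces in N, time in s.
With the tool pointing down it reaches from about 0.425 to 1.025 m from the base axis. Payload 9.4 kg.
Tool frame: the origin (TCP) lies on the mounting face of the last link; the fingertips stand 173 mm ahead of it and the grasp point (between the pads) lies 155 mm ahead of it; z points along the fingers, y is the direction in which the jaws open and shut (so a half turn about z gives the same grasp; the last joint's range is limited). The gripper opens to 85 mm and grips with 20 to 120 N. Pads are 22 mm wide; open, the fingers measure 114 mm over their backs; the gripper's body (76 mm by 85 mm) begins 54 mm behind the grasp point. The pads swing forward as they close: fully open they stand 13 mm farther back than shut.
Start: joints at [-1.247, 0.599, -0.003, 1.599, 0.002, 0.943, -0.08], TCP at [0.283, 0.668, 0.405] pointing down, gripper open.
Joint ranges: [-2.57, 2.57], [-0.35, 1.97], [-1.29, 1.29], [0.11, 2.56], [-1.05, 4.19], [0.11, 1.86], [-2.63, 2.63]. Speed limits (rad/s): [2.22, 2.22, 3.01, 3.01, 3.14, 3.14, 3.14].

INTERFACE

Orientations are given as a rotation vector (axis times angle).
In Python, from station import arm gives the robot as it stands.
- The arm moves only by the tool move_arm, never from a script. Its argument "targets" is text: rows parted by semicolons, each of 5 numbers parted by spaces: the opening, from -1 (shut) to 1 (fully open), then the shift along the world's x, y, z in mm, then the turn about the world's z in degrees. In form: gripper x y z turn; .... A call has 1 to 12 rows; each row is the pose to reach, as a shift and turn from the pose measured when the call began; what a row does not reach only later rows make up. A row lasts 1/12 s, in which the tool goes at most 41.7 mm and 7.16 degrees, less where a joint would pass 70% of its speed; a pose out of reach is approached as far as the arm can. A call with a gripper value outside its range is refused whole. The fingers move at their own pace and stop on an object; "squeeze" is the grip in N (left out, the last holds). Time passes only in rows, so rows that repeat a pose let the fingers close. It gives the time, the measured TCP pose, the force and the opening at its end, in the units of the state.
- arm.sense(): the state, without advancing time (a new reading comes with each control period).
- arm.get_image(name): name is "side" or "top"; returns the picture (480x640x3 uint8, red, green, blue); there is no depth.
- arm.get_calibration(name): a dict with "fx", "fy", "cx", "cy" (pixels), "origin" and "rotation" of the camera in the world. Camera axes: x right, y up, looking along -z (the intrinsics and any distortion apply to the point x, -y, -z); pixel columns grow to the right and rows downward; lengths in m; the calibration is good to about 2 mm. A picture is of the moment at which its call begins. get_calibration takes no time and is no camera call.
- arm.hand_in(): hands the job in, once; it reports no verdict.
The state is a dict: "t": time; "joint_positions": joint angles; "dq": joint speeds; "effort": joint torques, N m; "position": TCP position; "orientation": TCP orientation; "ft_force": force on the tool from outside, world axes, zero at the start; "torque": the same for the moment, N m; "opening": finger opening in m.
Only numpy, scipy, OpenCV 4.12 (cv2) and the standard library are available. Lean on these libraries where they do the work, as an engineer would, in place of code of your own. Each camera call takes 0.05 s, during which the arm holds its last target.

TASK

Shut and lock the filter hatch on top of the bench-top air cleaner: push the half-open hatch down flat with a fingertip, and only then set the fingertips in the slot of the round orange fastener and turn it a quarter turn clockwise (seen from above), all the way to its stop. Grip and lift nothing, leave the dropper bottle, tube rack, petri dish and goggles where they stand, and end clear of everything.

Things in the scene. Friction and masses are not known exactly. Their poses are not given: they have to be found in the camera images.
- cleaner: the air cleaner, a grey open-topped box fixed to the bench, 220 (x) x 210 (y) x 100 mm high; origin at the centre of its underside, z up, -x side = front, facing the robot more or less (it stands turned up to 0.35 rad). A white hatch covers its top
- hatch (a joint): angle of the hatch, rad: 0 = shut, flat on the box; grows as its front edge rises (starts about 0.3 to 0.6). The hatch is a white plate 224 x 214 x 6 mm hinged along the box's far (+x) upper edge. A stiff hinge keeps it where it is left; about 3 to 5 N downward at its front edge moves it. It does not spring back
- hinge (a point): middle of the hinge line, 110 mm behind the box's centre and 100 mm above the bench; axes turn with the hatch: y along the hinge line, -x from the hinge to the hatch's front edge (222 mm away), z out of its upper face. Upper face at z = +6 mm
- press_spot (a point): point on the hatch's upper face, on the free strip between the fastener's collar and the front edge, 205 mm from the hinge line and midway along the front (17 mm behind the front edge, 19 mm in front of the collar); a good place to push. Axes as hinge. Green mark painted here
- cam (a joint): angle of the fastener, rad: 0 = open, 1.571 = locked, at its stop; grows clockwise seen from above; starts at 0 to 0.3. Stiff (0.12 N m, some 5 N pushed 25 mm from the axis), stays where left. Locked, a steel tongue under the hatch reaches beneath a lip inside the box; turned with the hatch open it lands on the lip and the hatch cannot shut
- slot (a point): centre of the slot's floor, on the fastener's axis, 130 mm from the hinge line, midway across the hatch; 109 mm above the bench when shut. Axes turn with the fastener: y along the slot, z out of the hatch. The fastener is an orange disc 96 mm across, cut by one straight slot through its middle, 40 mm wide, 96 mm long, 15 mm deep, black floor
- collar (a point): centre of the fixed ring round the orange disc, level with its top; inner diameter 98 mm, outer 112 mm. Its top and the disc's top are flush, 18 mm above the hatch's face, so the ring closes the slot's ends. Axes as hinge
- dot (a point): yellow dot on the slot's floor, 34 mm from the axis, at the slot's -y end: it points to the red mark at the hatch's right (-y) side when open and to the green mark at the front edge when locked. Closed fingers set in the slot 20 to 30 mm from the axis turn it easily if the wrist turns with the slot; the slot follows late (play), so go on past the quarter turn until the stop is felt
- bottle: white dropper bottle with blue nozzle, 48 mm across, 137 mm high, loose, stands beside the cleaner; origin at the centre of its underside; leave it
- rack: blue rack 150 x 56 mm with four stoppered tubes, 116 mm high in all, loose, stands on the other side of the cleaner; origin at the centre of its underside; leave it
- dish: clear petri dish, 90 mm across, 14 mm high, loose; origin at the centre of its underside; leave it
- goggles: orange safety goggles, about 115 x 150 mm, 52 mm high, loose; origin under their middle; leave them
Mind the look-alikes: they are no part of the job. There is more than one size of the bottle; the one meant has the size given above. There is more than one size of the goggles; the one meant has the size given above.

How it is judged:
On the way, in this order (a step that is already met when the one before it is completed fails the run):
1. the hatch is pushed shut (value of joint hatch below 0.03 rad), for 0.2 s.
2. the fastener is turned to its stop with the hatch shut (value of joint hatch below 0.03 rad and value of joint cam above 1.45 rad), for 0.2 s.
At the end, for the whole second after the job is handed in: The hatch is shut (within 0.03 rad), the fastener is locked (past 1.45 rad, its stop is at 1.571), and the bottle, rack, dish and goggles stand within 20 mm of where they were, upright (all of step 2 and distance of each of bottle, rack, dish, goggles from where it was at the start of the episode below 0.02 m and angle between each of bottle, rack, dish, goggles's own z axis and vertical below 0.3 rad); the robot touches nothing.
It fails at once if the dropper bottle is pushed away, knocked over or lifted (distance of bottle from where it was at the start of the episode above 0.02 m or angle between bottle's own z axis and vertical above 0.3 rad).
It fails at once if the tube rack is pushed away, knocked over or lifted (distance of rack from where it was at the start of the episode above 0.02 m or angle between rack's own z axis and vertical above 0.3 rad).
It fails at once if the petri dish is pushed away, knocked over or lifted (distance of dish from where it was at the start of the episode above 0.02 m or angle between dish's own z axis and vertical above 0.3 rad).
It fails at once if the goggles is pushed away, knocked over or lifted (distance of goggles from where it was at the start of the episode above 0.02 m or angle between goggles's own z axis and vertical above 0.3 rad).
It fails at once if the hatch is lifted farther open instead of being pushed shut (value of joint hatch above 0.8 rad).
It also fails if it takes over 51 s, if anything falls off the work surface, if the arm or the gripper's body presses on something with over 40 N, if the wrist force passes 120 N, or if a joint passes its speed limit or range.

## Working session

There is one attempt and no reset: what is moved stays moved. The work goes in short steps, Python scripts to look and compute and a tool call to move; the robot and the scene stay as the last step left them, time stands still between calls to the robot, and variables do not carry over. Pictures are saved under pics/ and viewed, and the job is handed in when it is done.

Besides the shell and the picture viewer there is one more tool, called by a JSON object that holds its "api" and its "payload", one argument or row to a line. move_arm: Moves the arm, as the interface text tells. Its arguments: {"type":"object","properties":{"targets":{"type":"string"},"squeeze":{"type":"number"}},"required":["targets"]}

```bash
mkdir -p pics; ls; python3 - <<'E'
from station import arm
import cv2
s=arm.sense()
print({k:(v if isinstance(v,(int,float)) else [round(float(x),3) for x in v]) for k,v in s.items()})
for n in("side","top"):
    im=arm.get_image(n); cv2.imwrite(f"pics/{n}0.png",im[:,:,::-1]); print(n,arm.get_calibration(n))
E
```

```text
pics
{'t': 0.0, 'joint_positions': [-1.247, 0.6, -0.003, 1.6, 0.002, 0.943, -0.08], 'dq': [0.0, -0.0, -0.001, 0.001, 0.002, 0.0, 0.001], 'effort': [0.0, -77.645, 1.565, -25.799, 0.012, 0.009, -0.0], 'position': [0.283, 0.667, 0.404], 'orientation': [-0.625, -3.079, 0.002], 'ft_force': [1.185, 0.077, -1.102], 'torque': [0.033, -0.013, -0.015], 'opening': 0.08511939484479361}
side {'fx': 538.9648640072251, 'fy': 538.9648640072251, 'cx': 322.27589600068126, 'cy': 236.05309620550491, 'origin': array([0.28908352, 1.12377884, 0.85226981]), 'rotation': array([ 0.15143428, -1.36055304, -2.60832212])}
top {'fx': 450.6773805182495, 'fy': 450.6773805182495, 'cx': 318.47561104977314, 'cy': 240.38427663232966, 'origin': array([0.34907939, 0.08793738, 1.20023922]), 'rotation': array([ 0.11083873, -0.14228952, -1.55899752])}
```

View pics/side0.png

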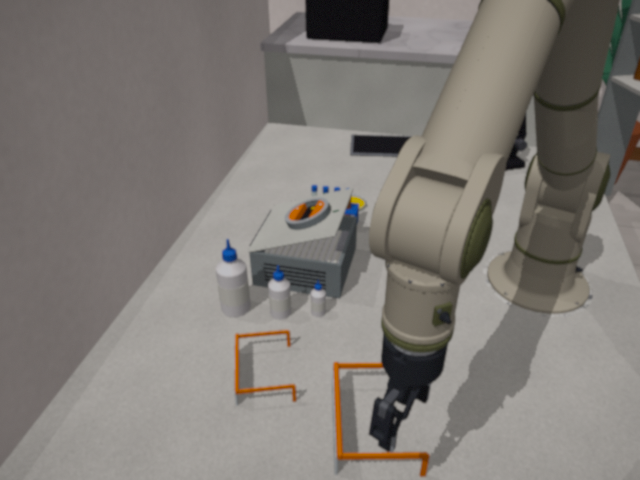

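View pics/top0.png

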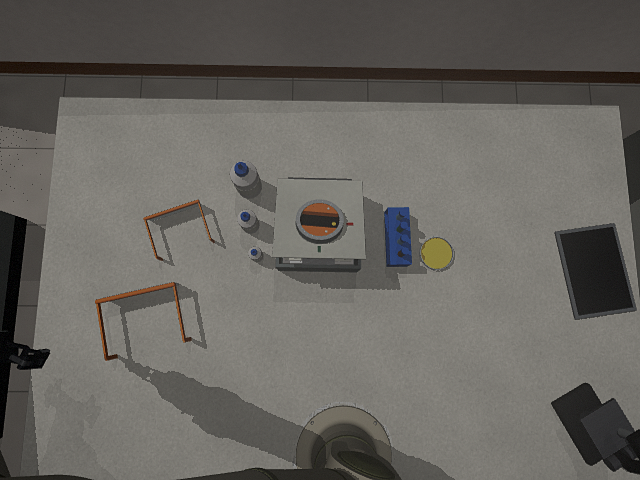

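The top view shows the cleaner at about (320,222), the rack at (398,236), the dish at (437,254), bottles at (243,175), (247,219) and (255,254), and goggles at (180,230) and (143,320). The only orange-fastener candidate is the disc at (320,220). The goggles are orange too, but they're frames. Next I'll take close crops.

```bash
cat > h.py <<'E'
import numpy as np,cv2
from scipy.spatial.transform import Rotation as R
from station import arm
def cam(n):
    c=arm.get_calibration(n); return c,R.from_rotvec(c["rotation"]).as_matrix(),np.array(c["origin"])
def ray(n,u,v):
    c,M,o=cam(n); d=M@np.array([(u-c["cx"])/c["fx"],-(v-c["cy"])/c["fy"],-1]); return o,d/np.linalg.norm(d)
def onz(n,u,v,z):
    o,d=ray(n,u,v); return o+d*(z-o[2])/d[2]
def proj(n,p):
    c,M,o=cam(n); q=M.T@(np.array(p)-o); return c["cx"]+c["fx"]*q[0]/-q[2], c["cy"]-c["fy"]*q[1]/-q[2]
def tri(a,b):
    o1,d1=ray("side",*a);o2,d2=ray("top",*b)
    A=np.stack([d1,-d2],1); t=np.linalg.lstsq(A,o2-o1,rcond=None)[0]
    p,q=o1+d1*t[0],o2+d2*t[1]; return (p+q)/2,np.linalg.norm(p-q)
def crop(src,dst,x0,y0,w,h,k):
    im=cv2.imread(src)[y0:y0+h,x0:x0+w]; cv2.imwrite(dst,cv2.resize(im,None,fx=k,fy=k,interpolation=cv2.INTER_CUBIC))
E
python3 - <<'E'
from h import *
crop("pics/top0.png","pics/top0c.png",265,165,120,115,5)
crop("pics/side0.png","pics/side0c.png",240,175,130,120,5)
E
```

```text
(no output)
```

View pics/top0c.png

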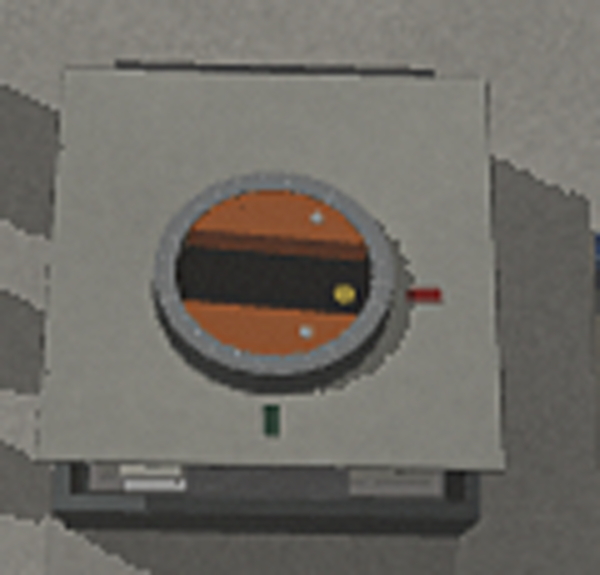

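View pics/side0c.png

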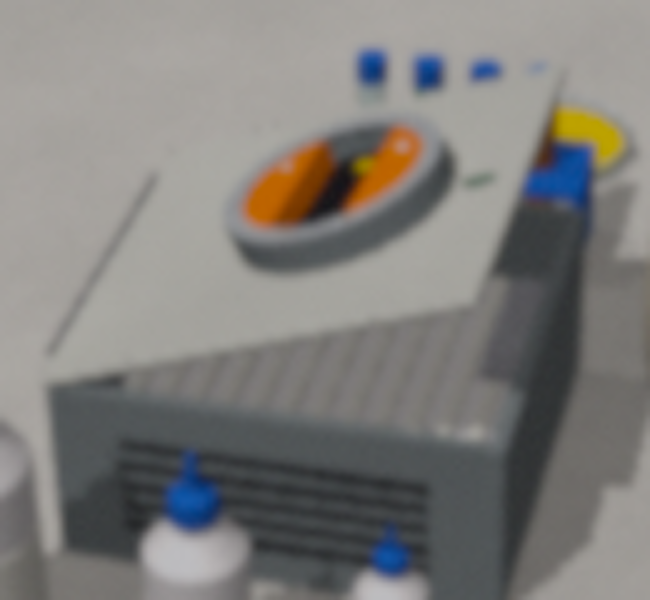

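The top crop shows the hatch corners, the green mark at about (319,249), the dot at about (334,224) and the red mark at about (350,224). The side crop shows the hatch half open. Now I'll triangulate.

```bash
python3 - <<'E'
from h import *
np.set_printoptions(precision=4,suppress=True)
S=lambda x,y:(240+(x+.5)/5-.5,175+(y+.5)/5-.5)
T=lambda x,y:(265+(x+.5)/5-.5,165+(y+.5)/5-.5)
pts=dict(green=(S(480,180),T(271,420)),FL=(S(473,303),T(38,460)),FR=(S(562,65),T(503,470)),BL=(S(50,382),T(65,67)),dot=(S(364,165),T(345,294)),collar=(S(341,181),T(275,270)))
P={}
for k,(a,b) in pts.items(): P[k],e=tri(a,b); print(k,P[k],e)
BL=onz("top",*T(65,67),.106);BR=onz("top",*T(488,80),.106); print(BL,BR,np.linalg.norm(BL-BR))
ax=(BL-BR);yaw=np.arctan2(-ax[0],ax[1]);print("yaw from back",yaw)
f=P["FL"]-P["FR"];print("front",np.linalg.norm(f),np.arctan2(-f[0],f[1]))
m=(BL+BR)/2; F=(P["FL"]+P["FR"])/2; d=F-m; print("len",np.linalg.norm(d),"open",np.arctan2(d[2],np.hypot(d[0],d[1])),np.arctan2(d[1],-d[0]))
d=P["green"]-m; print("green",np.linalg.norm(d),np.arctan2(d[2],np.hypot(d[0],d[1])))
# box front upper edge? rack, bottles, dish
for k,(u,v,z) in dict(b1=(242,168,.137),b2=(246,216,.137*.7),b3=(254,251,.1*.6)).items(): print(k,onz("top",u,v,z))
for u,v in [(387,208),(410,208),(388,267),(411,266)]: print("rack",onz("top",u,v,.06))
print("dish",onz("top",437,254,.01))
for u,v in [(145,218),(200,202),(97,300),(175,284)]: print("gog",onz("top",u,v,.05))
E
```

```text
green [0.4958 0.0669 0.1746] 0.002279774234795707
FL [0.4766 0.1731 0.1788] 0.0007223496117219719
FR [ 0.4743 -0.039   0.1802] 0.0003645859621384494
BL [0.6824 0.1699 0.1015] 0.007973235603288286
dot [0.5602 0.0318 0.1527] 0.0011920920751065426
collar [0.5663 0.065  0.1638] 0.00683199816510258
[0.6851 0.1702 0.106 ] [ 0.681  -0.0427  0.106 ] 0.21298770068281
yaw from back -0.019158573830263172
front 0.2121422280960687 -0.010941373759291937
len 0.22022931761045228 open 0.34017319724559375 0.01586538482499961
green 0.19939442741284327 0.35123865105325563
b1 [0.6998 0.2554 0.137 ]
b2 [0.5889 0.2477 0.0959]
b3 [0.5058 0.2297 0.06  ]
rack [ 0.6219 -0.1122  0.06  ]
rack [ 0.6226 -0.1723  0.06  ]
rack [ 0.4678 -0.112   0.06  ]
rack [ 0.4709 -0.1709  0.06  ]
dish [ 0.5091 -0.253   0.01  ]
gog [0.5907 0.5146 0.05  ]
gog [0.6348 0.3751 0.05  ]
gog [0.3796 0.6197 0.05  ]
gog [0.4211 0.4277 0.05  ]
```

The measurements agree with the given sizes:

| Quantity | Measured | Given |
|---|---|---|
| Back edge | 213 mm | 214 mm |
| Front edge | 212 mm | 214 mm |
| Hinge to front edge | 220 mm | 222 mm |

The hatch stands at about 0.34 rad and the yaw is about -0.015. The hinge is near (0.679, 0.064), so with the hatch shut the slot will be near (0.549, 0.066) and the press spot near (0.474, 0.067). Now I'll approach above everything with the fingers closed.

{"api": "move_arm", "payload": {
  "targets": "-1 4 -15 20 2; -1 16 -50 40 4; -1 28 -85 50 6; -1 40 -120 50 8; -1 52 -155 50 10; -1 64 -190 50 12; -1 76 -225 50 14; -1 88 -260 50 16; -1 100 -295 50 18; -1 112 -330 50 20; -1 124 -365 50 21; -1 136 -400 50 22",
  "squeeze": 20
}}

```text
t: 1.1
position: [0.4189, 0.2655, 0.4538]
orientation: [-0.025, -3.141, 0.003]
ft_force: [1.3, 0.2, -0.5]
opening: -0.0001
```

```bash
cat >> h.py <<'E'
def st():
    s=arm.sense(); p=np.array(s["position"]); M=R.from_rotvec(s["orientation"]).as_matrix()
    print("t %.2f tcp"%s["t"],p.round(4),"tip",(p+.173*M[:,2]).round(4),"yaz %.1f"%np.degrees(np.arctan2(M[1,1],M[0,1])),"F",np.round(s["ft_force"],1),"T",np.round(s["torque"],2),"open %.4f"%s["opening"],"q",np.round(s["joint_positions"],2))
E
python3 -c "from h import *;st()"
```

```text
t 1.10 tcp [0.4189 0.2655 0.4538] tip [0.4189 0.2652 0.2808] yaz 89.1 F [ 1.3  0.2 -0.5] T [ 0.02 -0.08 -0.06] open -0.0001 q [-0.64  0.27 -0.05  2.05  0.02  0.82  0.85]
```

{"api": "move_arm", "payload": {
  "targets": "-1 10 -30 0 0; -1 20 -60 0 0; -1 30 -90 0 0; -1 42 -120 0 0; -1 54 -150 0 0; -1 64 -178 -10 0; -1 70 -192 -25 0; -1 70 -198 -45 0; -1 70 -198 -55 0; -1 70 -198 -60 0; -1 70 -198 -60 0"
}}

```text
t: 2.02
position: [0.4887, 0.0675, 0.3928]
orientation: [-0.025, -3.139, 0.003]
ft_force: [0.1, -0.5, -0.3]
opening: -0.0001
```

```bash
python3 - <<'E'
from h import *
st()
for n in("side","top"): cv2.imwrite(f"pics/{n}1.png",arm.get_image(n)[:,:,::-1])
a=cv2.imread("pics/side1.png")[130:310,220:420];b=cv2.imread("pics/top1.png")[150:330,230:430]
cv2.imwrite("pics/c1.png",cv2.resize(np.hstack([a,b]),None,fx=2,fy=2,interpolation=cv2.INTER_CUBIC))
E
```

```text
t 2.02 tcp [0.4887 0.0675 0.3928] tip [0.4883 0.0672 0.2198] yaz 89.1 F [ 0.1 -0.5 -0.3] T [0.03 0.03 0.04] open -0.0001 q [-0.28  0.34  0.03  2.13 -0.01  0.67  1.32]
```

View pics/c1.png

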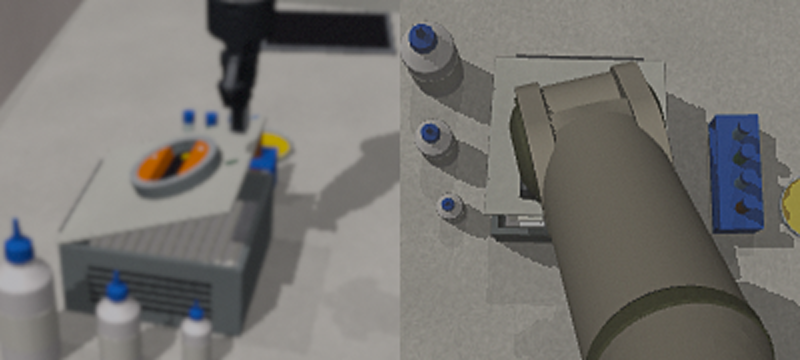

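The side view shows the fingertips just above the green mark at the front strip, clear of the collar. I'll press down along the hatch's arc.

{"api": "move_arm", "payload": {
  "targets": "-1 0 0 -20 0; -1 0 0 -36 0; -1 0 0 -42 0; -1 -2 0 -48 0; -1 -4 0 -54 0; -1 -5 0 -60 0; -1 -7 0 -66 0; -1 -8 0 -72 0; -1 -9 0 -78 0; -1 -10 0 -84 0"
}}

```text
t: 2.95
position: [0.4788, 0.0679, 0.3096]
orientation: [-0.024, -3.141, 0.002]
ft_force: [-1.2, 1.2, 2.4]
opening: 0.0001
```

```bash
python3 -c "from h import *;st()"
```

```text
t 2.95 tcp [0.4788 0.0679 0.3096] tip [0.4788 0.0677 0.1366] yaz 89.1 F [-1.2  1.2  2.4] T [0.2  0.23 0.02] open 0.0001 q [-0.27  0.46  0.02  2.23 -0.02  0.44  1.32]
```

{"api": "move_arm", "payload": {
  "targets": "-1 -1 0 -6 0; -1 -2 0 -12 0; -1 -3 0 -18 0; -1 -4 0 -22 0; -1 -4 0 -26 0; -1 -4 0 -29 0; -1 -4 0 -31 0; -1 -4 0 -33 0; -1 -4 0 -33 0"
}}

```text
t: 3.7
position: [0.4745, 0.0678, 0.279]
orientation: [0.024, 3.14, -0.002]
ft_force: [-9.0, -0.9, 45.6]
opening: 0.0003
```

```bash
python3 - <<'E'
from h import *
st()
cv2.imwrite("pics/side2.png",arm.get_image("side")[:,:,::-1])
crop("pics/side2.png","pics/c2.png",230,140,160,170,4)
E
```

```text
t 3.70 tcp [0.4745 0.0678 0.279 ] tip [0.4747 0.0676 0.106 ] yaz 89.1 F [-9.  -0.9 45.6] T [-0.14  1.88 -0.03] open 0.0003 q [-0.27  0.52  0.02  2.26 -0.02  0.36  1.31]
```

View pics/c2.png

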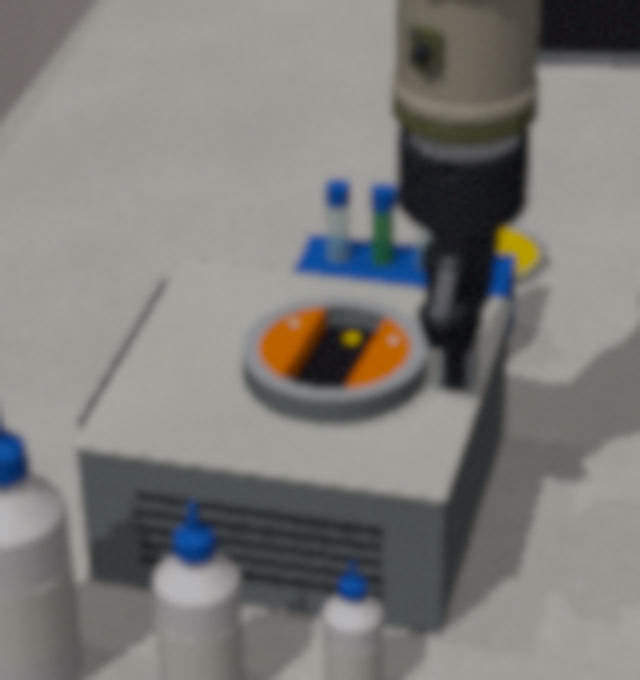

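The picture shows the hatch flat, with the tip at z = 0.106, the height of the shut face, and a firm 45 N stop. I'll lift straight up, then swing aside so both cameras can see the fastener.

{"api": "move_arm", "payload": {
  "targets": "-1 0 0 10 0; -1 0 0 30 0; -1 0 0 60 0; -1 0 0 95 0; -1 0 20 120 0; -1 0 50 130 0; -1 0 85 130 0; -1 0 120 130 0; -1 0 155 130 0; -1 0 190 130 0; -1 0 220 130 0; -1 0 240 130 0"
}}

```text
t: 4.75
position: [0.4737, 0.311, 0.4087]
orientation: [0.02, 3.141, -0.0]
ft_force: [-0.1, -1.0, -0.5]
opening: 0.0001
```

```bash
python3 - <<'E'
from h import *
st()
for n in("side","top"): cv2.imwrite(f"pics/{n}3.png",arm.get_image(n)[:,:,::-1])
a=cv2.imread("pics/side3.png")[170:310,230:370];b=cv2.imread("pics/top3.png")[160:300,260:400]
cv2.imwrite("pics/c3.png",cv2.resize(np.hstack([a,b]),None,fx=2.8,fy=2.8,interpolation=cv2.INTER_CUBIC))
E
```

```text
t 4.75 tcp [0.4737 0.311  0.4087] tip [0.4738 0.311  0.2357] yaz 89.3 F [-0.1 -1.  -0.5] T [-0.01 -0.01  0.02] open 0.0001 q [-0.68  0.4  -0.    1.96  0.    0.77  0.88]
```

View pics/c3.png

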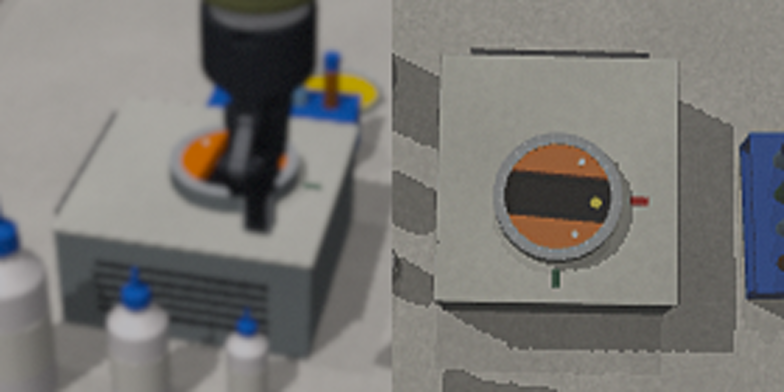

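The top view now shows the fastener clearly, with the hatch flat. I'll measure the orange disc (mask with ellipse fit at z = 0.124), the dot at z = 0.109, and the marks.

```bash
python3 - <<'E'
from h import *
np.set_printoptions(precision=4,suppress=True)
im=cv2.imread("pics/top3.png"); x0,y0=285,170
c=im[y0:290,x0:375]; hsv=cv2.cvtColor(c,cv2.COLOR_BGR2HSV)
def cen(m): 
    ys,xs=np.nonzero(m); return xs.mean()+x0,ys.mean()+y0,len(xs)
org=cv2.inRange(hsv,(5,120,60),(18,255,255)); yel=cv2.inRange(hsv,(20,100,120),(35,255,255))
grn=cv2.inRange(hsv,(45,60,20),(95,255,255)); red=cv2.inRange(hsv,(0,130,60),(4,255,255))|cv2.inRange(hsv,(174,130,60),(180,255,255))
n,l,s,ct=cv2.connectedComponentsWithStats(org); big=[i for i in range(1,n) if s[i,4]>40]; print(s[big])
m=np.isin(l,big); ys,xs=np.nonzero(m)
hull=cv2.convexHull(np.stack([xs,ys],1).astype(np.int32)); e=cv2.minEnclosingCircle(hull); print(e)
(u,v),r=e; D=onz("top",u+x0,v+y0,.124); print("disc",D, "r mm",r/450.68*(1.2-.124)*1000)
uy,vy,k=cen(yel); Y=onz("top",uy,vy,.109); print("dot",Y,k)
ug,vg,k=cen(grn); G=onz("top",ug,vg,.106); print("green",G,k)
ur,vr,k=cen(red); Rr=onz("top",ur,vr,.106); print("red",Rr,k)
d=Y-D; print("dot r",np.hypot(d[0],d[1]),"slot y azimuth",np.degrees(np.arctan2(-d[1],-d[0])))
d=Rr-D; print("red az", np.degrees(np.arctan2(-d[1],-d[0]))); d=G-D; print("green az",np.degrees(np.arctan2(-d[1],-d[0])))
# slot edges
blk=cv2.inRange(hsv,(0,0,0),(180,255,50)); n,l,s,ct=cv2.connectedComponentsWithStats(blk); i=l[int(v)-0,int(u)]; print(s[i]); 
cs,_=cv2.findContours((l==i).astype(np.uint8),0,cv2.CHAIN_APPROX_NONE); rr=cv2.minAreaRect(cs[0]); print(rr, onz("top",rr[0][0]+x0,rr[0][1]+y0,.109))
E
```

```text
[[ 18  42  34  12 250]
 [ 17  66  33  13 249]]
((33.65988540649414, 59.62936019897461), 18.60367774963379)
disc [0.5508 0.0666 0.124 ] r mm 44.41634254594381
dot [0.5481 0.0329 0.109 ] 10
green [0.4812 0.0662 0.106 ] 10
red [ 0.5502 -0.0051  0.106 ] 12
dot r 0.03380114373822405 slot y azimuth 85.27510610660599
red az 89.52212701712534
green az 0.3515568946888866
[ 15  52  38  17 419]
((33.46534729003906, 59.84653854370117), (37.31389617919922, 14.328536033630371), 5.710592269897461) [0.5531 0.0668 0.109 ]
```

The axis is at (0.550, 0.0665), close to the predicted (0.549, 0.066). The dot's radius is 33.8 mm (given 34), and the slot azimuth is 85.3°, so cam is about 0.08. I'll set both fingertips in the slot, open about 40 mm along it and centred on the axis, so a pure wrist turn drives it.

{"api": "move_arm", "payload": {
  "targets": "-0.06 10 -25 0 -1; -0.06 20 -60 0 -2; -0.06 31 -95 0 -4; -0.06 42 -130 0 -4; -0.06 53 -165 0 -4; -0.06 64 -200 0 -4; -0.06 72 -228 0 -4; -0.06 76 -244 0 -4; -0.06 76 -244 -20 -4; -0.06 76 -244 -50 -4; -0.06 76 -244 -70 -4; -0.06 76 -244 -70 -4"
}}

```text
t: 5.85
position: [0.548, 0.0663, 0.3351]
orientation: [-0.127, -3.133, 0.003]
ft_force: [0.3, 0.8, -0.2]
opening: 0.04
```

```bash
python3 - <<'E'
from h import *
st()
cv2.imwrite("pics/side4.png",arm.get_image("side")[:,:,::-1])
crop("pics/side4.png","pics/c4.png",230,130,160,170,4)
E
```

```text
t 5.85 tcp [0.548  0.0663 0.3351] tip [0.547  0.0661 0.1621] yaz 85.3 F [ 0.3  0.8 -0.2] T [-0.04  0.06 -0.04] open 0.0400 q [-0.25  0.49  0.04  2.06 -0.03  0.6   1.3 ]
```

View pics/c4.png

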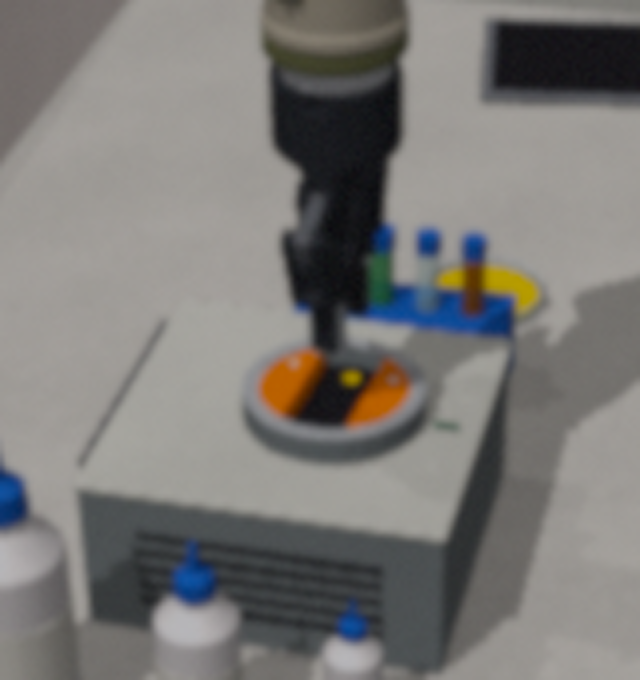

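The fingers hang over the slot. The nearest fingertip is at about crop (325,340), and since it's still 40 mm above the disc this fits. Lowering into the slot now.

{"api": "move_arm", "payload": {
  "targets": "-0.06 2 0 -15 0; -0.06 2 0 -28 0; -0.06 2 0 -36 0; -0.06 2 0 -41 0; -0.06 2 0 -45 0; -0.06 2 0 -48 0; -0.06 2 0 -48 0"
}}

```text
t: 6.48
position: [0.5507, 0.0666, 0.289]
orientation: [-0.127, -3.135, 0.002]
ft_force: [0.2, -0.0, 0.0]
opening: 0.0402
```

```bash
python3 - <<'E'
from h import *
st()
cv2.imwrite("pics/side5.png",arm.get_image("side")[:,:,::-1])
crop("pics/side5.png","pics/c5.png",250,170,120,110,5)
E
```

```text
t 6.48 tcp [0.5507 0.0666 0.289 ] tip [0.5501 0.0665 0.116 ] yaz 85.4 F [ 0.2 -0.   0. ] T [-0.    0.05 -0.01] open 0.0402 q [-0.24  0.56  0.03  2.09 -0.03  0.5   1.3 ]
```

View pics/c5.png

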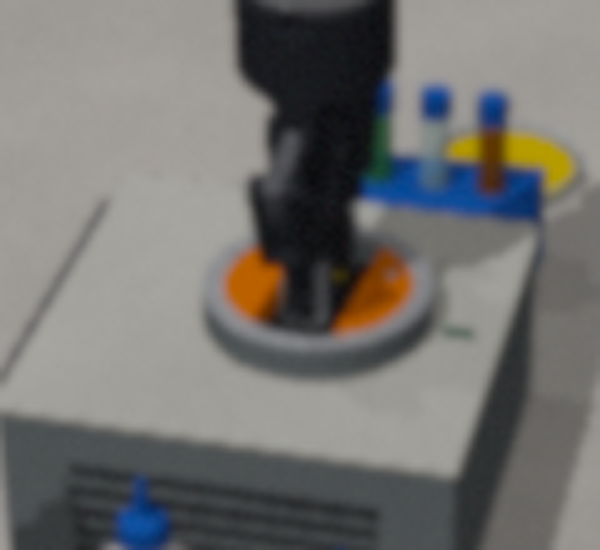

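Both tips are over and in the slot with no contact. I'll go 5 mm deeper and start turning clockwise.

{"api": "move_arm", "payload": {
  "targets": "-0.06 0 0 -3 0; -0.06 0 0 -6 0; -0.06 0 0 -6 -4; -0.06 0 0 -6 -8; -0.06 0 0 -6 -12; -0.06 0 0 -6 -16; -0.06 0 0 -6 -20; -0.06 0 0 -6 -24; -0.06 0 0 -6 -28; -0.06 0 0 -6 -32"
}}

```text
t: 7.37
position: [0.5513, 0.0663, 0.2833]
orientation: [-0.992, -2.979, 0.0]
ft_force: [1.7, -2.9, 0.3]
opening: 0.0405
```

```bash
python3 -c "from h import *;st()"
```

```text
t 7.37 tcp [0.5513 0.0663 0.2833] tip [0.5509 0.0664 0.1103] yaz 53.2 F [ 1.7 -2.9  0.3] T [-0.36 -0.32  0.14] open 0.0405 q [-0.35  0.58  0.18  2.1  -0.22  0.48  0.93]
```

Tz = 0.14 N m, which matches the fastener's 0.12, so it's turning. Continuing.

{"api": "move_arm", "payload": {
  "targets": "-0.06 0 0 0 -4; -0.06 0 0 0 -8; -0.06 0 0 0 -12; -0.06 0 0 0 -16; -0.06 0 0 0 -20; -0.06 0 0 0 -24; -0.06 0 0 0 -28; -0.06 0 0 0 -32; -0.06 0 0 0 -36; -0.06 0 0 0 -40; -0.06 0 0 0 -44; -0.06 0 0 0 -48"
}}

```text
t: 8.37
position: [0.551, 0.0664, 0.2833]
orientation: [-2.121, -2.314, -0.001]
ft_force: [-1.6, 0.2, 1.3]
opening: 0.04
```

```bash
python3 -c "from h import *;st()"
```

```text
t 8.37 tcp [0.551  0.0664 0.2833] tip [0.5507 0.0668 0.1103] yaz 5.0 F [-1.6  0.2  1.3] T [0.04 0.34 0.17] open 0.0400 q [-0.5   0.61  0.42  2.11 -0.49  0.52  0.37]
```

{"api": "move_arm", "payload": {
  "targets": "-0.06 0 0 0 -3; -0.06 0 0 0 -6; -0.06 0 0 0 -9; -0.06 0 0 0 -12; -0.06 0 0 0 -15; -0.06 0 0 0 -18; -0.06 0 0 0 -20; -0.06 0 0 0 -20"
}}

```text
t: 9.03
position: [0.5508, 0.0666, 0.2832]
orientation: [-2.491, -1.909, -0.001]
ft_force: [-1.5, 0.5, 1.0]
opening: 0.0398
```

```bash
python3 -c "from h import *;st()"
```

```text
t 9.03 tcp [0.5508 0.0666 0.2832] tip [0.5506 0.067  0.1102] yaz -15.1 F [-1.5  0.5  1. ] T [0.08 0.23 0.03] open 0.0398 q [-0.57  0.63  0.52  2.12 -0.6   0.55  0.13]
```

Not at the stop yet: torque is only 0.03. I'll continue in small steps until the torque rises.

{"api": "move_arm", "payload": {
  "targets": "-0.06 0 0 0 -2; -0.06 0 0 0 -4; -0.06 0 0 0 -6; -0.06 0 0 0 -6"
}}

```text
t: 9.37
position: [0.5508, 0.0666, 0.2832]
orientation: [-2.59, -1.774, -0.001]
ft_force: [-1.9, 0.2, 1.8]
opening: 0.0403
```

```bash
python3 -c "from h import *;st()"
```

```text
t 9.37 tcp [0.5508 0.0666 0.2832] tip [0.5506 0.0671 0.1102] yaz -21.2 F [-1.9  0.2  1.8] T [0.08 0.14 0.05] open 0.0403 q [-0.59  0.63  0.55  2.12 -0.63  0.56  0.06]
```

{"api": "move_arm", "payload": {
  "targets": "-0.06 0 0 0 -2; -0.06 0 0 0 -4; -0.06 0 0 0 -6"
}}

```text
t: 9.62
position: [0.5512, 0.0668, 0.2834]
orientation: [-2.678, -1.639, -0.002]
ft_force: [1.0, -0.6, 2.1]
opening: 0.0402
```

```bash
python3 - <<'E'
from h import *
st()
cv2.imwrite("pics/side6.png",arm.get_image("side")[:,:,::-1])
crop("pics/side6.png","pics/c6.png",250,170,120,110,5)
E
```

```text
t 9.62 tcp [0.5512 0.0668 0.2834] tip [0.5512 0.0672 0.1104] yaz -27.1 F [ 1.  -0.6  2.1] T [ 0.01 -0.01  2.27] open 0.0402 q [-0.6   0.64  0.58  2.12 -0.66  0.57 -0.01]
```

View pics/c6.png

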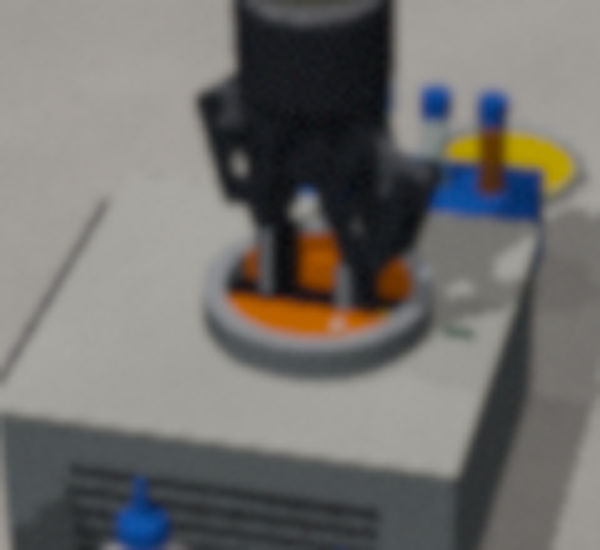

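Torque jumped to 2.3 N m, so the stop is reached, and the slot points to the green mark. I'll hold briefly, turn back within the play to unload, then lift and clear.

{"api": "move_arm", "payload": {
  "targets": "-0.06 0 0 0 0; -0.06 0 0 0 0; -0.06 0 0 0 0; -0.06 0 0 0 5; -0.06 0 0 0 10; -0.06 0 0 0 14; -0.06 0 0 0 14; -0.06 0 0 10 14; -0.06 0 0 25 14; -0.06 0 0 50 14; -0.06 0 0 85 14; -0.06 0 0 120 14"
}}

```text
t: 10.67
position: [0.5508, 0.0666, 0.4047]
orientation: [-2.465, -1.944, 0.001]
ft_force: [0.5, 0.9, 0.6]
opening: 0.0401
```

{"api": "move_arm", "payload": {
  "targets": "-0.06 0 20 20 0; -0.06 -5 50 20 0; -0.06 -15 85 20 0; -0.06 -25 120 20 0; -0.06 -35 155 20 0; -0.06 -45 190 20 0; -0.06 -55 220 20 0; -0.06 -60 240 20 0; -0.06 -60 250 20 0; -0.06 -60 250 20 0"
}}

```text
t: 11.5
position: [0.4903, 0.3189, 0.4248]
orientation: [-2.464, -1.945, 0.001]
ft_force: [-0.5, -0.3, -0.2]
opening: 0.0403
```

```bash
python3 - <<'E'
from h import *
st()
for n in("side","top"): cv2.imwrite(f"pics/{n}7.png",arm.get_image(n)[:,:,::-1])
im=cv2.imread("pics/top7.png"); x0,y0=285,170
hsv=cv2.cvtColor(im[y0:290,x0:375],cv2.COLOR_BGR2HSV); ys,xs=np.nonzero(cv2.inRange(hsv,(20,100,120),(35,255,255)))
Y=onz("top",xs.mean()+x0,ys.mean()+y0,.109); d=Y[:2]-[.5508,.0666]; print(Y,len(xs),np.hypot(*d),"slot az",np.degrees(np.arctan2(-d[1],-d[0])))
a=cv2.imread("pics/top0.png"); df=cv2.absdiff(a,im).max(2)
cv2.imwrite("pics/c7.png",np.vstack([cv2.resize(im[150:300,220:470],None,fx=2,fy=2),cv2.resize(cv2.imread("pics/side7.png")[170:310,180:430],None,fx=2,fy=2)]))
E
```

```text
t 11.50 tcp [0.4903 0.3189 0.4248] tip [0.4899 0.3192 0.2518] yaz -13.4 F [-0.5 -0.3 -0.2] T [-0.04 -0.06  0.02] open 0.0403 q [-1.16  0.49  0.72  1.94 -0.42  0.87 -0.45]
[0.51693323 0.06656885 0.109     ] 11 0.03386678804544409 slot az 0.0526964171708901
```

View pics/c7.png

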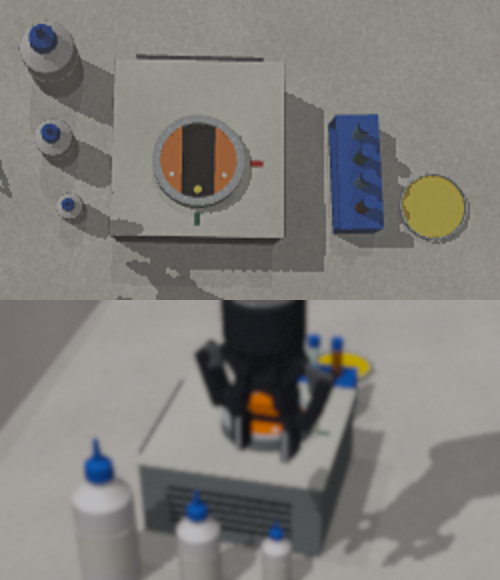

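The top view shows the dot pointing at the green mark (slot azimuth 0.05°, green mark 0.35°) and the hatch flat. The bottles, rack and dish are where they were, and the arm is clear. Handing in.

```bash
python3 -c "
from h import *
st(); print(arm.hand_in())"
```

```text
t 11.60 tcp [0.4912 0.3154 0.425 ] tip [0.4909 0.3155 0.252 ] yaz -13.6 F [-0.3 -0.8  0.2] T [-0.09 -0.02  0.  ] open 0.0401 q [-1.16  0.49  0.73  1.94 -0.42  0.87 -0.45]
the job is handed in; nothing more can be done
None
```

The hatch is shut and the fastener is locked; I handed the job in at about 11.6 s of the 51 s allowed.

**Hatch:** I pushed it down from about 0.34 rad with closed fingertips at the front strip. It stopped firmly with the tip at 106 mm, the height of the shut face. The push peaked at about 46 N at the wrist, more than needed but well under the 120 N limit.

**Fastener:** I set both fingertips in the slot, open 40 mm, instead of closed and off-centre as the task suggests. I then turned the wrist clockwise until the torque jumped from about 0.1 to 2.3 N m at the stop.

**Last checks:**
- **Lock:** the yellow dot points at the green mark (slot at 0.05°, mark at 0.35°), about 85° on from its starting angle.
- **Hatch:** it still looks flat in both views.
- **Loose objects:** the bottle, rack and dish look unmoved. I did not look at the goggles again, but nothing went near them except high overhead at the start.
- **Arm:** it ended clear of everything, with contact force near zero.

**Disagreement:** the green mark measured about 7 mm farther from the front edge than the press spot described. I pressed by the given distances from the hinge instead.

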